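Shut and latch the shower dry box

ROBOT

A 6-joint arm with a two-finger parallel gripper is mounted at the origin on the work surface. World frame = base frame: x ahead of the robot, y to its left, z up, the work surface at z = 0. Lengths are in m, angles in rad, forces in N, time in s.
With the tool pointing down it reaches from about 0.35 to 0.975 m from the base axis. Payload 4.9 kg.
Tool frame: the origin (TCP) lies at the very end of the fingers, on their centre line; the grasp point (between the pads) lies ctrl.grip_point_offset behind it (ctrl.grip_point_offset is the distance from the TCP to the grasp point, in m); z points along the fingers, y is the direction in which the jaws open and shut (so a half turn about z gives the same grasp; the last joint's range is limited). The gripper opens to 85 mm and grips with 20 to 120 N. Pads are 22 mm wide; open, the fingers measure 114 mm over their backs; the gripper's body (76 mm by 85 mm) begins 54 mm behind the grasp point. The pads swing forward as they close: fully open they stand 13 mm farther back than shut.
Start: joints at [-1.225, 0.053, 1.613, -0, 1.476, -0.119], TCP at [0.28, -0.559, 0.231] pointing down, gripper open.
Joint ranges: [-3.01, 3.01], [-1.01, 2.22], [0.06, 2.58], [-1.02, 4.17], [0.09, 2.62], [-3.14, 3.14]. Speed limits (rad/s): [2.57, 2.57, 3.14, 3.14, 3.14, 3.14].

INTERFACE

Orientations are given as a rotation vector (axis times angle).
In Python, from station import ctrl gives the robot as it stands. The module is installed in compiled form; this text tells all that it offers.
- The arm moves only by the shell command python3 -m creep 'ROWS' [FORCE]. ROWS is JSON, a list of rows, each a list of 5 numbers: the closure in counts, from 0 (fully open) to 255 (shut), then the shift along the tool's x, y, z in mm, then the turn about the tool's z in rad. A call has 1 to 12 rows; each row is the pose to reach, as a shift and turn from the pose commanded when the call began, along the tool's axes at that moment; what a row does not reach only later rows make up. A row lasts 1/12 s, in which the tool goes at most 41.7 mm and 7.16 degrees, less where a joint would pass 70% of its speed; a pose out of reach is approached as far as the arm can. A call with a gripper value outside its range is refused whole. The fingers move at their own pace and stop on an object; FORCE is the grip in N (left out, the last holds). Time passes only in rows, so rows that repeat a pose let the fingers close. It gives the time, the measured TCP pose, the force and the opening at its end, in the units of the state.
- ctrl.get_obs(): the state, without advancing time (a new reading comes with each control period).
- ctrl.get_image(name): name is "side" or "top"; returns the picture (480x640x3 uint8, red, green, blue); there is no depth.
- ctrl.calibration(name): a dict with "fx", "fy", "cx", "cy" (pixels), "R" (3x3) and "t" (3): a world point X has camera coordinates R X + t. Camera axes: x right, y down, z forward; pixel columns grow to the right and rows downward; lengths in m; the calibration is good to about 2 mm. A picture is of the moment at which its call begins. calibration takes no time and is no camera call.
- ctrl.finish_job(): hands the job in, once; it reports no verdict.
Trained networks look in the newest picture that a camera, given by its name, has taken for a name from the list of things; names that differ only in an ending like _2 or _b are one class to them, and where a whole thing is asked for, a point or a joint stands for the part that bears it (a point fixed in the world has none). Each returns a list of dicts, best first, with "conf" (0 to 1); they miss things now and then, are a little off and sometimes report something else, mostly with a low value. They report only what shows in the picture. A call takes as long as a camera call.
- ctrl.boxes_of(camera, label): "rect" ([left, top, width, height] in pixels, round what is visible of it).
- ctrl.outline_of(camera, label): "mask" (480x640 bool, what is visible of it) and "rect" ([left, top, width, height] in pixels, round what is visible of it).
The state is a dict: "t": time; "q": joint angles; "dq": joint speeds; "effort": joint torques, N m; "tool_pos": TCP position; "tool_rot": TCP orientation; "contact_force": force on the tool from outside, world axes, zero at the start; "wrist_torque": the same for the moment, N m; "opening": finger opening in m.
Only numpy, scipy, OpenCV 4.12 (cv2) and the standard library are available. Lean on these libraries where they do the work, as an engineer would, in place of code of your own. Each camera call takes 0.05 s, during which the arm holds its last target. There are 200 camera calls.

TASK

Shut the small dry box on the ledge: ease its lid down onto the gasket, hook the latch's pin over the keeper and draw it down by feel until it bears on the keeper's floor, and only then press the lever down over centre until it is fully home. Handle the latch gently, do not force any part, and leave the other things on the ledge where they are.

Things in the scene. Friction and masses are not known exactly. Their poses are not given: they have to be found in the camera images.
- case: Dry box screwed to a grey ledge (ledge top 18 mm above the work surface): blue-grey tub 130 (x) x 190 (y) x 70 mm high, paler hinged lid, 101 mm high when shut. Origin: centre of its underside. x points from the latch face (at x = -65 mm, facing the robot) to the hinge side, z up. All latch parts move only in its plane y = 0. The box cannot slide or tip. 'Box' below means this frame, in mm.
- lid (a joint): Lid hinge, rad; axis along y at box x = 65, z = 72. 0 = latched, about 0.033 = resting on the uncompressed gasket, larger = more open; starts 0.25 to 0.5. Stiff hinge: the lid stays where it is left and takes 1 to 3 N to move. The gasket yields about 1 mm per 19 N at the keeper (34 N at lid_push): close it slowly. Over 25 N on the lid would crack it.
- lid_push (a point): Point on the lid's flat outer top, 112 mm from the hinge axis, mid-width, just behind the keeper: a good place to push. The top face is 29 mm above the hinge axis when shut (a thin label plate further back adds 2 mm).
- keeper_mark (a point): Nominal centre of the seated pin in the keeper; moves with the lid; axes as the box's when shut; box x = -85, z = 88 when latched. The keeper, a steel channel 22 mm wide (y) on the lid's front, is screwed on through slotted holes: its real height is up to 2 mm above or below this point, not shown here, and has to be found by touch.
- lever_pivot (a point): Centre of the lever's pivot axis, box x = -85, z = 50. Section of the keeper channel above it, measured from the centre of a seated pin: floor 3 mm below; front lip from 4.5 to 9 mm in front (-x), its top 2 mm above; back wall 4.5 mm behind (+x), its top 13 mm above. The channel is open upwards: the pin goes over the lip and down into it.
- lever (a joint): Over-centre lever, rad, on the box front. 0 = fully home: the handle hangs straight down from its pivot; 1.57 = sticks straight out to the robot (-x); larger = raised. Starts 1.4 to 1.85, stays where left. With the pin seated it is at 0.8 to 1.5; pressing on meets 4 to 15 N at the handle's end; below 0.17 it is past centre and stays, but must still be pressed on to its stop. Over 25 N on it would bend it.
- lever_pad (a point): Middle of the outer face of the black handle (the face to press), 34 mm from the pivot along the handle. The handle is 6 mm thick, 22 mm wide and ends 41 mm from the pivot. When home it is 20 mm in front of the box.
- loop (a joint): Link loop's hinge on the lever, rad: two side links (34 mm over both, 26 mm between) joined by the hook pin. Link pivot: 10 mm from the lever pivot, on the handle's side; pin 48 mm from that, so the pin can be put 39 to 57 mm from the lever pivot. 0 = as latched, growing = folded out; starts 2.0 to 2.5 (loop out and up to the robot). Light friction: stays where left.
- pin (a point): Middle of the round steel hook pin: 6 mm thick, along y, 42 mm long over its rounded ends, which stand 4 mm proud of the links on both sides. It can be pinched end to end by fingers beside the loop and turns freely in that grip. The hand must not press it on the keeper with more than 20 N or the links bend.
- soap_dish: Bystander: frosted glass dish with a bar of soap, 85 x 120 x 29 mm.
- tube_cap: Bystander: empty lime-green toothpaste tube cap, 21 mm wide, 18 mm high.
- brush_holder: Bystander: bamboo holder with three slots, 52 x 120 x 90 mm, a toothbrush in it up to 165 mm.
- mirror: Bystander: round closed makeup mirror, 76 mm wide, 14 mm thick, brass press-button clasp.
- tumbler: Bystander: blue ceramic tumbler, 68 mm wide, 95 mm high.
- shampoo: Bystander: orange bottle, 58 mm wide, 155 mm high.

How it is judged:
On the way, in this order (a step that is already met when the one before it is completed fails the run):
1. the lid is down on the gasket (value of joint lid below 0.045 rad), for 0.2 s.
2. the hook pin is inside the keeper's channel and bears on its floor with at least 2 N under the hand on the loop, before the lever is pressed (x of pin in the frame of keeper_mark between -0.004 and 0.004 m and z of pin in the frame of keeper_mark between -0.005 and 0.0035 m and contact force between loop and keeper_c1 above 2 N and contact force between the fingers and loop above 1 N and value of joint lever above 0.6 rad), for 0.1 s.
At the end, for the whole second after the job is handed in: The lever is fully home (within 0.05 rad), the pin is in the keeper's channel and pulls on it with over 15 N, the lid is drawn down to within 0.02 rad of shut (value of joint lever below 0.05 rad and value of joint lid below 0.02 rad and x of pin in the frame of keeper_mark between -0.004 and 0.004 m and z of pin in the frame of keeper_mark between -0.005 and 0.004 m and contact force between loop and lid above 15 N); the robot touches nothing.
It fails at once if the lid is pushed with more than 25 N (contact force between the fingers and lid above 25 N).
It fails at once if the lever is pressed with more than 25 N (contact force between the fingers and lever above 25 N and contact force between the fingers and loop below 1 N).
It fails at once if the pin is forced against the keeper or lid with more than 20 N by the hand on the loop (contact force between the fingers and loop above 1 N and contact force between loop and lid above 20 N).
It fails at once if another thing on the ledge is shifted by more than 20 mm or knocked over (distance of any of soap_dish, tube_cap, brush_holder, mirror, tumbler, shampoo from where it was at the start of the episode above 0.02 m or angle between any of soap_dish, tube_cap, brush_holder, mirror, tumbler, shampoo's own z axis and vertical above 0.3 rad).
It also fails if it takes over 66 s, if anything falls off the work surface, if the arm or the gripper's body presses on something with over 40 N, if the wrist force passes 120 N, or if a joint passes its speed limit or range.

## Working session

There is one attempt and no reset: what is moved stays moved. The work goes in short steps, Python scripts to look and compute and a shell command to move; the robot and the scene stay as the last step left them, time stands still between calls to the robot, and variables do not carry over. Pictures are saved under pics/ and viewed, about 8 in all and at most 12, crops included, and the job is handed in when it is done.

```bash
mkdir -p pics; cat > h.py <<'E'
from station import ctrl
import numpy as np, cv2
from scipy.spatial.transform import Rotation as Ro
def cal(n):
    c=ctrl.calibration(n); return c,np.array(c["R"]),np.array(c["t"])
def proj(n,X):
    c,R,t=cal(n); p=np.atleast_2d(X)@R.T+t
    return np.c_[c["fx"]*p[:,0]/p[:,2]+c["cx"],c["fy"]*p[:,1]/p[:,2]+c["cy"]]
def ray(n,uv):
    c,R,t=cal(n); d=R.T@np.array([(uv[0]-c["cx"])/c["fx"],(uv[1]-c["cy"])/c["fy"],1]); return -R.T@t,d/np.linalg.norm(d)
def onz(n,uv,z):
    o,d=ray(n,uv); return o+d*(z-o[2])/d[2]
def ony(n,uv,y):
    o,d=ray(n,uv); return o+d*(y-o[1])/d[1]
def save(n,f,crop=None,s=1):
    im=ctrl.get_image(n)
    if crop: x,y,w,h=crop; im=im[y:y+h,x:x+w]
    im=cv2.resize(im,None,fx=s,fy=s,interpolation=cv2.INTER_CUBIC); cv2.imwrite("pics/"+f,im[:,:,::-1])
E
python3 - <<'E'
from h import *
a=ctrl.get_image("side");b=ctrl.get_image("top")
cv2.imwrite("pics/a.png",cv2.resize(np.vstack([a,b]),(600*640//960*1,600))[:,:,::-1]) if 0 else None
cv2.imwrite("pics/s0.png",a[:,:,::-1]);cv2.imwrite("pics/t0.png",b[:,:,::-1])
for n in("side","top"):
    c,R,t=cal(n);print(n,c["fx"],c["cx"],c["cy"],-R.T@t,R.round(3).tolist())
    for l in("case","lid","lever","loop","pin","soap_dish","tube_cap","brush_holder","mirror","tumbler","shampoo"):
        print(l,[(d["rect"],round(d["conf"],2)) for d in ctrl.boxes_of(n,l)[:2]])
o=ctrl.get_obs();print(o["t"],o["tool_rot"],o["contact_force"],ctrl.grip_point_offset,Ro.from_rotvec(o["tool_rot"]).as_matrix().round(3).tolist())
E
```

```text
side 489.75620567317753 326.32668079424184 239.6560693973418 [0.52449461 0.63507888 0.70173135] [[-0.985, -0.172, -0.017], [-0.108, 0.688, -0.717], [0.135, -0.705, -0.697]]
case [([278.0, 187.4, 128.9, 140.6], 0.61)]
lid [([278.1, 187.7, 97.8, 112.0], 0.88), ([246.9, 194.0, 36.3, 80.6], 0.22)]
lever [([371.9, 243.7, 35.0, 31.7], 0.79)]
loop [([378.5, 241.4, 29.0, 31.7], 0.77)]
pin [([378.3, 242.6, 28.8, 30.5], 0.58)]
soap_dish [([303.2, 343.6, 63.2, 83.4], 0.96)]
tube_cap [([372.8, 338.4, 5.9, 14.7], 0.45)]
brush_holder [([274.1, 157.0, 39.6, 74.0], 0.84)]
mirror [([378.6, 241.1, 27.5, 33.4], 0.3)]
tumbler [([235.4, 295.9, 44.9, 67.3], 0.64), ([372.9, 241.9, 35.1, 29.9], 0.23)]
shampoo [([248.4, 193.6, 34.1, 81.8], 0.76)]
top 484.1645294364481 321.537214376023 239.61612940184216 [0.52095857 0.04274884 0.90537452] [[0.0, -1.0, -0.002], [-0.986, 0.0, -0.168], [0.168, 0.002, -0.986]]
case [([246.0, 201.5, 136.5, 135.5], 0.58)]
lid [([246.8, 200.5, 134.4, 100.6], 0.74)]
lever [([315.1, 304.2, 26.5, 29.1], 0.88)]
loop [([313.7, 308.8, 26.0, 30.3], 0.63)]
pin []
soap_dish [([164.5, 258.6, 71.7, 52.1], 0.97), ([316.7, 303.3, 23.4, 33.9], 0.41)]
tube_cap []
brush_holder [([378.1, 179.5, 75.0, 40.3], 0.79), ([314.8, 303.3, 25.7, 33.4], 0.27)]
mirror [([388.5, 251.2, 41.4, 41.0], 0.88)]
tumbler [([199.7, 186.2, 47.1, 45.3], 0.65), ([313.0, 310.2, 31.1, 25.2], 0.47)]
shampoo [([316.8, 163.9, 33.5, 44.5], 0.85)]
1.2 [3.05713200e+00 7.23526351e-01 4.88071588e-05] [-0.1420204   0.31376326 -0.39687757] 0.0187 [[0.894, 0.448, 0.0], [0.448, -0.894, -0.0], [0.0, 0.0, -1.0]]
```

View pics/s0.png

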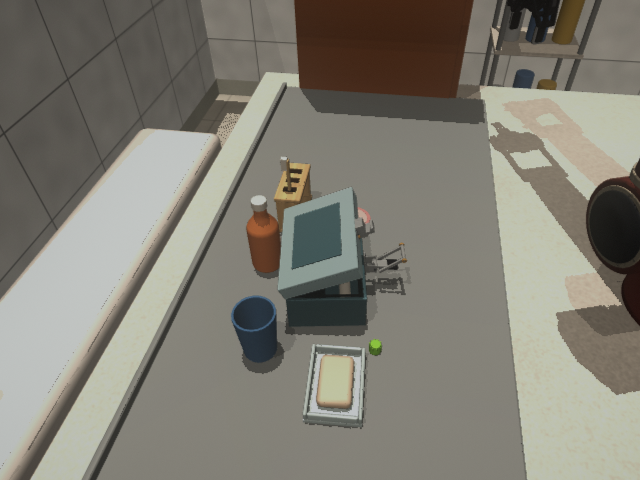

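View pics/t0.png

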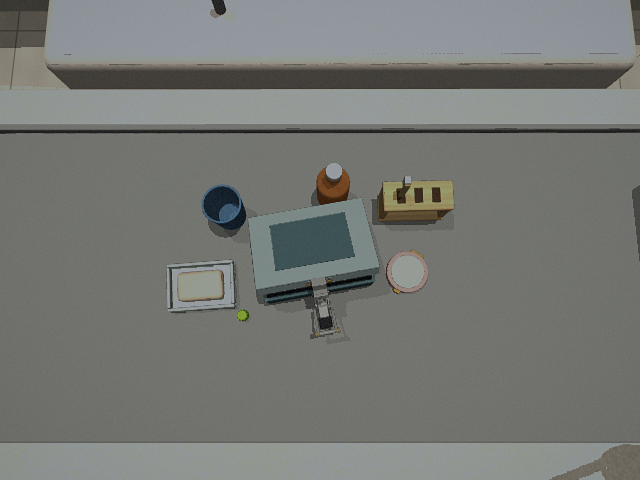

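Side view: lid ajar, loop sticking out to the robot (pin about (403,250)), and cap at (376,346). In the top view the box is turned slightly, with the keeper at (320,287), pin at about (325,333), mirror at (407,272) and cap at (243,315). Next I take enlarged crops.

```bash
python3 - <<'E'
from h import *
a=ctrl.get_image("side")[180:330,260:420];b=ctrl.get_image("top")[195:345,235:395]
f=lambda i:cv2.resize(i,(800,750),interpolation=cv2.INTER_CUBIC)
for n,i,x0,y0 in(("s1",a,260,180),("t1",b,235,195)):
    j=cv2.resize(i,(640,600),interpolation=cv2.INTER_CUBIC)[:,:,::-1].copy()
    j=cv2.convertScaleAbs(j,alpha=1.5,beta=15)
    for k in range(0,160,20): cv2.putText(j,str(x0+k),(k*4,10),0,.4,(0,255,255));cv2.line(j,(k*4,12),(k*4,18),(0,255,255))
    for k in range(0,150,10): cv2.putText(j,str(y0+k),(0,k*4+4),0,.35,(0,255,255))
    cv2.imwrite(f"pics/{n}.png",j)
E
```

```text
(no output)
```

View pics/s1.png

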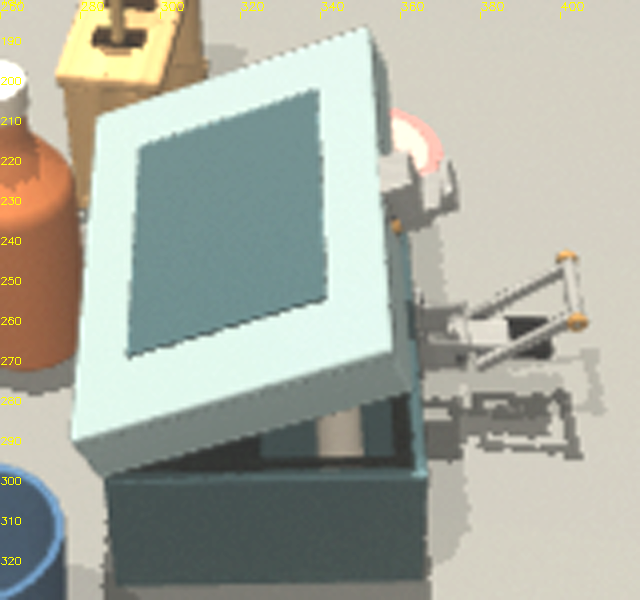

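View pics/t1.png

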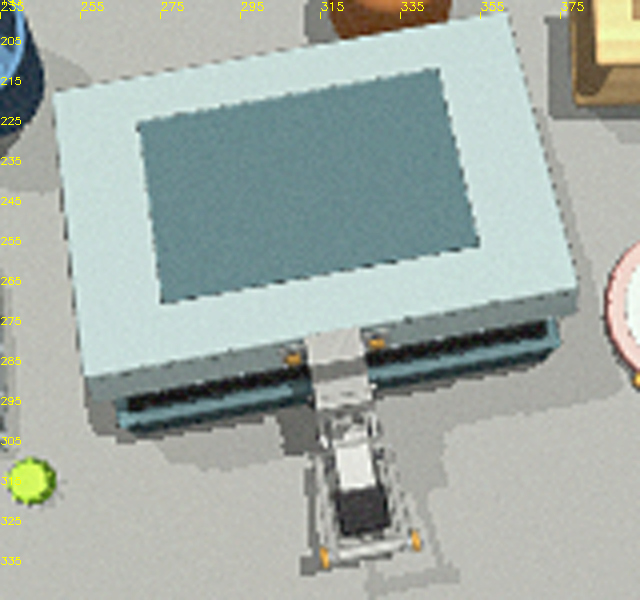

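```bash
cat > fit.py <<'E'
from h import *
from scipy.optimize import least_squares
S={'ff':(352,187),'bf':(284.3,209),'bn':(278.3,290),'fn':(357.5,267.5),'c_bf':(366.3,325),'c_bb':(288.8,325.8),'c_tf':(366.8,298.3),'c_tb':(286.8,298),'p-':(401,244),'p+':(404,260.5)}
T={'fn':(256.3,288.8),'ff':(379.3,267.5),'bf':(362.5,198),'bn':(248.8,218),'p+':(316,334.5),'p-':(339,330)}
def W(p,b):
    c,s=np.cos(p[2]),np.sin(p[2]); b=np.asarray(b,float)/1000
    return np.array([p[0]+c*b[0]-s*b[1],p[1]+s*b[0]+c*b[1],.018+b[2]])
def lidpt(th,x,y,z): # box coords when shut -> rotated
    dx,dz=x-65,z-72
    return [65+dx*np.cos(th)+dz*np.sin(th),y,72-dx*np.sin(th)+dz*np.cos(th)]
def pts(p):
    th,xf,xb,ye=p[3:7]; P={}
    for a,x in(('f',xf),('b',xb)):
        for b,y in(('n',ye),('f',-ye)): P[a+b]=lidpt(th,x,y,101)
    P.update(c_bf=[-65,95,0],c_bb=[65,95,0],c_tf=[-65,95,70],c_tb=[65,95,70])
    for s in(-1,1):P['p+' if s>0 else 'p-']=[p[7],s*20,p[8]]
    return {k:W(p,v) for k,v in P.items()}
def res(p):
    P=pts(p); r=[]
    for n,D,o in(("side",S,p[9:11]),("top",T,p[11:13])):
        for k,uv in D.items(): r+=list(proj(n,P[k])[0]-uv-o)
    return np.r_[r,p[9:13]/1.0,(p[4]+65)/3,(p[5]-65)/3,(p[6]-95)/3]
if __name__=="__main__":
    s=least_squares(res,[.5,.05,.12,.35,-65,65,95,-140,70,0,0,0,0],loss='soft_l1',x_scale=[.01,.01,.05,.05]+[3]*3+[10]*2+[1]*4)
    print(s.x.round(4).tolist()); print(s.fun.round(1).tolist()); np.save("p.npy",s.x)
    p=s.x; print("keeper now box",lidpt(p[3],-85,0,88),"world",W(p,lidpt(p[3],-85,0,88)),"pin",W(p,[p[7],0,p[8]]),"push",W(p,lidpt(p[3],-47,0,101)),W(p,[-47,0,101]))
    print("pivot dist", np.hypot(p[7]+85,p[8]-50))
    for k,v in dict(tube_cap=(243,315),mirror=(407,272)).items():
        w=onz("top",v,.03);d=w[:2]-p[:2];c,s_=np.cos(p[2]),np.sin(p[2]);print(k,w,"box",c*d[0]+s_*d[1],-s_*d[0]+c*d[1])
E
python3 fit.py
```

```text
[0.6347, 0.0566, 0.1768, 0.3637, -65.5735, 65.986, 96.1469, -131.0149, 77.9453, 0.6093, 0.5268, 0.4411, -0.5625]
[0.1, 0.2, 0.3, -0.6, -0.7, -1.0, 0.1, -0.0, -0.4, -0.0, 0.5, 0.2, 0.9, 0.5, -0.5, 1.9, 0.3, -0.0, 0.0, 0.1, 0.1, 0.1, 0.5, -0.6, -0.3, 0.2, 0.0, -0.0, -0.4, -0.2, 0.6, -0.1, 0.6, 0.5, 0.4, -0.6, -0.2, 0.3, 0.4]
keeper now box [np.float64(-69.49585879376446), 0, np.float64(140.31444918410574)] world [0.56628212 0.04432718 0.15831445] pin [0.50572239 0.03350521 0.09594534] push [0.60579503 0.0513881  0.15694591] [0.58842717 0.04828448 0.119     ]
pivot dist 53.83600773246953
tube_cap [0.53346811 0.18468871 0.03      ] box -0.07710682489132704 0.14394510117018566
mirror [ 0.61053025 -0.11059163  0.03      ] box -0.053189885526680816 -0.16028676911757347
```

```bash
cat > g.py <<'E'
import sys
from fit import *
p=np.load("p.npy")
def st(): 
    o=ctrl.get_obs();R=Ro.from_rotvec(o["tool_rot"]).as_matrix();w=o["tool_pos"]
    c,s=np.cos(p[2]),np.sin(p[2]);d=np.array(w)[:2]-p[:2]
    print("t",round(o["t"],2),"TCP box",(1000*np.array([c*d[0]+s*d[1],-s*d[0]+c*d[1],w[2]-.018])).round(2),"F world",np.round(o["contact_force"],2),"open",round(1000*o["opening"],1),"turn needed",round(np.arctan2(R[1,0],R[0,0])-p[2],3)); return R,np.array(w)
R,w=st()
for a in sys.argv[1:]:
    b=[float(v) for v in a.split(",")]; print(a,"-> tool mm",((W(p,b)-w)@R*1000).round(1))
E
python3 g.py -- 2>/dev/null -35,0,165 || python3 g.py -35,0,165
```

```text
t 1.3 TCP box [-457.25 -543.25  213.29] F world [ 0.66  1.25 -0.62] open 85.4 turn needed 0.288
t 1.3 TCP box [-457.25 -543.25  213.29] F world [ 0.66  1.25 -0.62] open 85.4 turn needed 0.288
-35,0,165 -> tool mm [ 559.1 -401.    48.3]
```

```bash
python3 -m creep '[[255,559,-401,0,0.288],[255,559,-401,0,0.288],[255,559,-401,0,0.288],[255,559,-401,0,0.288],[255,559,-401,0,0.288],[255,559,-401,0,0.288],[255,559,-401,0,0.288],[255,559,-401,0,0.288],[255,559,-401,0,0.288],[255,559,-401,0,0.288],[255,559,-401,0,0.288],[255,559,-401,0,0.288]]' 40; python3 g.py -32,0,150
```

```text
t: 2.3
tool_pos: [0.5133, -0.114, 0.2317]
tool_rot: [3.129, 0.277, 0.001]
contact_force: [1.3, -0.0, -0.5]
opening: -0.0001
t 2.3 TCP box [-149.5  -146.56  213.69] F world [ 1.34 -0.01 -0.5 ] open -0.1 turn needed 0.0
-32,0,150 -> tool mm [ 117.4 -146.6   63.7]
```

```bash
python3 -m creep '[[255,117,-146,0,0],[255,117,-146,0,0],[255,117,-146,0,0],[255,117,-146,0,0],[255,117,-146,0,0],[255,117,-146,0,0],[255,117,-146,30,0],[255,117,-146,55,0],[255,117,-146,63,0],[255,117,-146,63,0]]'; python3 g.py -32,0,140 -42,0,123 -48,0,112 -49,0,107
```

```text
t: 3.13
tool_pos: [0.5999, 0.0477, 0.165]
tool_rot: [-3.129, -0.276, 0.01]
contact_force: [-0.2, 0.7, 0.3]
opening: 0.0002
t 3.13 TCP box [-35.76  -2.6  146.95] F world [-0.19  0.75  0.26] open 0.2 turn needed -0.001
-32,0,140 -> tool mm [ 3.8 -2.6  6.9]
-42,0,123 -> tool mm [-6.1 -2.6 24. ]
-48,0,112 -> tool mm [-12.   -2.5  35. ]
-49,0,107 -> tool mm [-13.   -2.5  40. ]
```

```bash
python3 -m creep '[[255,0,0,4,0],[255,0,0,8,0],[255,-1,0,11,0],[255,-3,0,15,0],[255,-5,0,18,0],[255,-7,0,22,0],[255,-9,0,26,0],[255,-11,0,29,0],[255,-13,0,33,0],[255,-15,0,36,0],[255,-16,0,38,0],[255,-16,0,38,0]]'; python3 g.py -49,0,105
```

```text
t: 4.13
tool_pos: [0.5857, 0.0455, 0.1294]
tool_rot: [-3.129, -0.277, 0.002]
contact_force: [0.2, 0.0, -1.0]
opening: 0.0001
t 4.13 TCP box [-50.16  -2.31 111.44] F world [ 0.18  0.01 -0.96] open 0.1 turn needed -0.0
-49,0,105 -> tool mm [ 1.2 -2.3  6.4]
```

```bash
python3 -m creep '[[255,0,2.4,1,0],[255,0,2.4,2,0],[255,0,2.4,3,0],[255,0,2.4,4,0],[255,0,2.4,4,0]]'; python3 g.py -49,0,105
python3 - <<'E'
from h import *
save("side","s2.png",(260,180,160,150),4)
E
```

```text
t: 4.55
tool_pos: [0.5868, 0.0431, 0.1261]
tool_rot: [-3.129, -0.277, 0.0]
contact_force: [-0.2, -0.3, -0.7]
opening: -0.0005
t 4.55 TCP box [-49.48  -4.87 108.13] F world [-0.19 -0.28 -0.65] open -0.5 turn needed -0.0
-49,0,105 -> tool mm [ 0.5 -4.9  3.1]
```

View pics/s2.png

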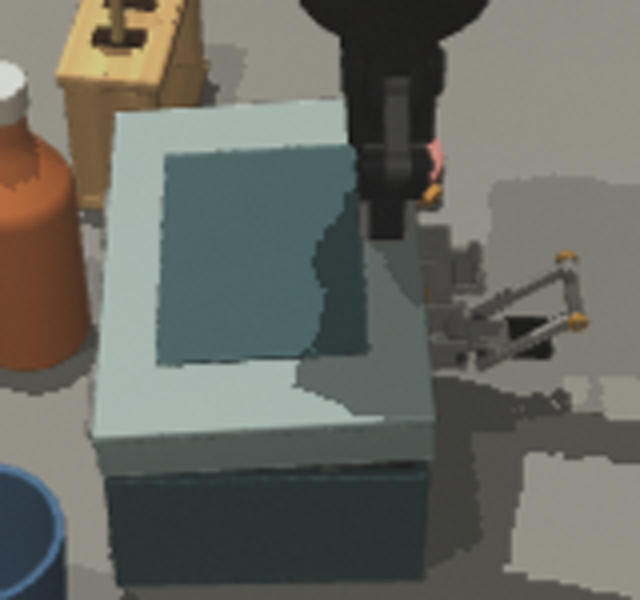

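The lid has followed the fingers nearly down (a thin gap shows near (365,297)), and the loop is untouched. I'll go on in small steps.

```bash
python3 -m creep '[[255,0,-4.8,0.5,0],[255,0,-4.8,1,0],[255,0,-4.8,1.5,0],[255,0,-4.8,2,0],[255,0,-4.8,2,0]]'; python3 g.py -49,0,105;  python3 -m creep '[[255,0,0,0.5,0],[255,0,0,1,0],[255,0,0,1,0]]'; python3 g.py
```

```text
t: 5.02
tool_pos: [0.5859, 0.0479, 0.1242]
tool_rot: [-3.129, -0.278, 0.0]
contact_force: [0.3, 0.5, 0.0]
opening: -0.0001
t 5.02 TCP box [-4.9540e+01  5.0000e-02  1.0618e+02] F world [0.28 0.47 0.02] open -0.1 turn needed 0.0
-49,0,105 -> tool mm [0.5 0.1 1.2]
t: 5.27
tool_pos: [0.586, 0.0478, 0.1233]
tool_rot: [3.129, 0.277, 0.0]
contact_force: [0.6, 0.4, 0.7]
opening: 0.0001
t 5.27 TCP box [-4.9460e+01 -1.0000e-01  1.0527e+02] F world [0.56 0.37 0.72] open 0.1 turn needed -0.0
```

```bash
for i in 1 2; do python3 -m creep '[[255,0,0,0.3,0],[255,0,0,0.3,0]]'|grep -E "contact|pos"; done; python3 g.py
```

```text
tool_pos: [0.586, 0.0477, 0.1232]
contact_force: [-1.3, 1.0, 0.7]
tool_pos: [0.586, 0.0478, 0.123]
contact_force: [-1.3, -0.3, 3.3]
t 5.6 TCP box [-4.9440e+01 -9.0000e-02  1.0504e+02] F world [-1.26 -0.33  3.3 ] open -0.1 turn needed -0.0
```

```bash
python3 -m creep '[[255,0,0,0.3,0],[255,0,0,0.3,0]]'|grep -E "contact|pos"; python3 g.py
```

```text
tool_pos: [0.5861, 0.0477, 0.123]
contact_force: [-2.2, -0.3, 5.4]
t 5.77 TCP box [-49.43  -0.11 104.96] F world [-2.23 -0.32  5.36] open 0.1 turn needed 0.0
```

```bash
python3 -m creep '[[255,0,0,0.3,0],[255,0,0,0.3,0],[255,0,0,0.3,0]]'|grep -E "contact|pos"; python3 -m creep '[[255,0,0,-10,0],[255,0,0,-50,0],[255,-60,0,-70,0],[255,-60,0,-70,0],[0,-60,0,-70,0],[0,-60,0,-70,0],[0,-60,0,-70,0],[0,-60,0,-70,0],[0,-60,0,-70,0]]'; python3 g.py -131,0,78; python3 - <<'E'
from h import *
a=ctrl.get_image("side")[195:325,270:420];b=ctrl.get_image("top")[230:345,290:365]
cv2.imwrite("pics/s3.png",np.hstack([cv2.resize(a,None,fx=3,fy=3,interpolation=3)[:345],cv2.resize(b,None,fx=3,fy=3,interpolation=3)])[:,:,::-1])
for n,(x,y,w,h) in dict(side=(385,225,40,50),top=(300,310,60,40)).items():
    im=ctrl.get_image(n)[y:y+h,x:x+w].astype(int)
    m=((im[:,:,0]-im[:,:,2]>60)&(im[:,:,0]-im[:,:,1]>20)).astype(np.uint8)
    k,_,s,c=cv2.connectedComponentsWithStats(m)
    print(n,[(s[i,4],(c[i]+[x,y]).round(1)) for i in range(1,k)])
E
```

```text
tool_pos: [0.586, 0.0477, 0.1229]
contact_force: [-3.0, -0.6, 6.8]
t: 6.77
tool_pos: [0.5272, 0.0374, 0.1913]
tool_rot: [-3.129, -0.278, 0.002]
contact_force: [0.6, -0.0, -0.1]
opening: 0.0605
t 6.77 TCP box [-1.0921e+02  2.0000e-02  1.7331e+02] F world [ 0.62 -0.03 -0.08] open 60.5 turn needed 0.0
-131,0,78 -> tool mm [-21.7   0.1  95.3]
side [(np.int32(1), array([401., 243.]))]
top [(np.int32(1), array([304., 310.])), (np.int32(1), array([336., 323.]))]
```

View pics/s3.png

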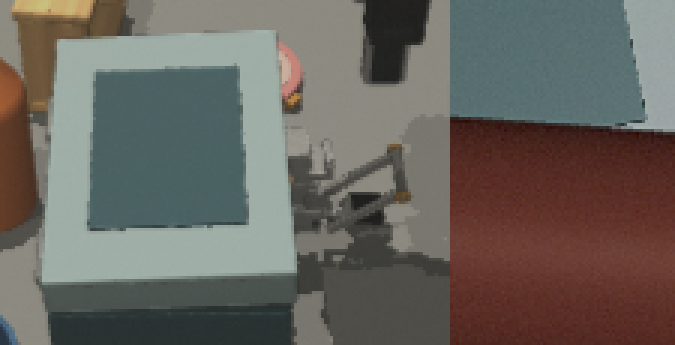

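The lid is shut on the gasket. The pin has not moved: its ends are at side (401.7,244.3) and (404,260.7). Now I descend around it.

```bash
python3 -m creep '[[0,-22,0,0,0],[0,-22,0,30,0],[0,-22,0,60,0],[0,-22,0,80,0],[0,-22,0,95,0],[0,-22,0,105,0],[0,-22,0,112,0],[0,-22,0,112,0],[0,-22,0,112,0]]' 20; python3 g.py -131,0,61; python3 -m creep '[[90,0,0,0,0],[90,0,0,0,0],[110,0,0,0,0],[110,0,0,0,0],[110,0,0,0,0]]'; python3 g.py; python3 - <<'E'
from h import *
save("side","s4.png",(350,200,90,90),6)
E
```

```text
t: 7.72
tool_pos: [0.5057, 0.0334, 0.0806]
tool_rot: [3.129, 0.277, 0.001]
contact_force: [1.3, 0.1, 1.2]
opening: 0.0856
t 7.72 TCP box [-131.03   -0.14   62.56] F world [1.28 0.14 1.16] open 85.6 turn needed 0.0
-131,0,61 -> tool mm [ 0.  -0.1  1.6]
t: 8.13
tool_pos: [0.5055, 0.0334, 0.0806]
tool_rot: [3.129, 0.277, 0.001]
contact_force: [-0.4, -0.1, -0.4]
opening: 0.0488
t 8.13 TCP box [-1.3121e+02 -1.0000e-01  6.2560e+01] F world [-0.45 -0.05 -0.45] open 48.8 turn needed -0.0
```

View pics/s4.png

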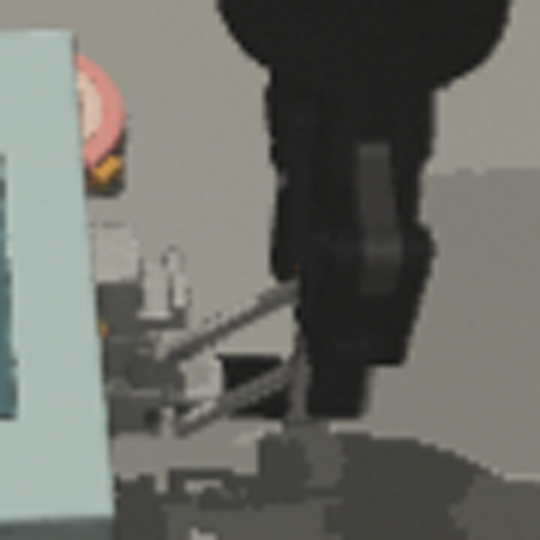

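The open fingers straddle the loop, and the pin end at about (404,261) is hidden behind the near finger. I check the projection and close.

```bash
python3 - <<'E'
from fit import *
p=np.load("p.npy")
for b in([-131,20,78],[-142,25,66],[-120,25,66],[-142,35,66],[-120,35,66]): print(b,(proj("side",W(p,b))[0]-p[9:11]-[350,200])*6)
E
python3 -m creep '[[140,0,0,0,0],[140,0,0,0,0],[150,0,0,0,0],[150,0,0,0,0],[150,0,0,0,0]]' 25; python3 g.py
```

```text
[-131, 20, 78] [324.0596569  363.45502863]
[-142, 25, 66] [360.98009416 404.78404109]
[-120, 25, 66] [283.33408797 405.8815879 ]
[-142, 35, 66] [365.50623713 431.03159356]
[-120, 35, 66] [287.18527119 432.13220152]
t: 8.6
tool_pos: [0.5046, 0.0339, 0.0798]
tool_rot: [-3.128, -0.278, 0.002]
contact_force: [-3.8, 3.7, 1.9]
opening: 0.0385
t 8.6 TCP box [-132.02    0.6    61.8 ] F world [-3.8   3.71  1.93] open 38.5 turn needed 0.0
```

```bash
python3 - <<'E'
from h import *
save("side","s5.png",(360,210,70,80),8)
o=ctrl.get_obs();print(o["opening"],o["contact_force"])
E
```

```text
0.03863088136228547 [-2.92152974  4.18669464  1.91528144]
```

View pics/s5.png

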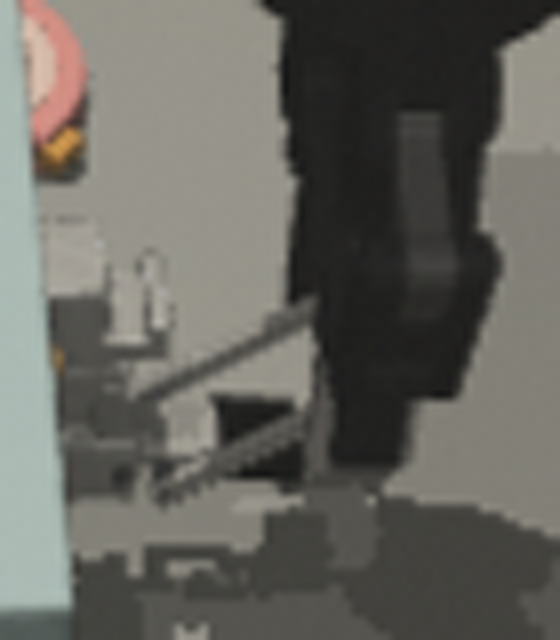

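The near finger's left edge (crop x of about 330, pixel 401) is close to the pin, so the grip is off centre towards -x. That agrees with the force pushing the hand to -x. I'll reopen, shift +x and regrip.

```bash
python3 -m creep '[[90,0,0,0,0],[90,0,0,0,0],[90,0,0,0,0],[90,5,0,0,0],[90,5,0,0,0],[90,5,0,0,0]]' 20; python3 g.py; python3 -m creep '[[135,0,0,0,0],[135,0,0,0,0],[145,0,0,0,0],[145,0,0,0,0],[145,0,0,0,0]]'; python3 g.py
```

```text
t: 9.15
tool_pos: [0.5107, 0.0341, 0.0803]
tool_rot: [3.129, 0.277, 0.001]
contact_force: [-0.1, 0.5, 0.4]
opening: 0.0551
t 9.15 TCP box [-125.98   -0.31   62.31] F world [-0.06  0.52  0.38] open 55.1 turn needed -0.0
t: 9.57
tool_pos: [0.5096, 0.0348, 0.0798]
tool_rot: [-3.128, -0.277, 0.002]
contact_force: [-3.4, 3.2, 0.4]
opening: 0.0386
t 9.57 TCP box [-126.93    0.57   61.79] F world [-3.38  3.21  0.35] open 38.6 turn needed 0.0
```

```bash
python3 -m creep '[[145,1,0,-2,0],[145,3,0,-4,0],[145,5,0,-7,0],[145,8,0,-10,0],[145,11,0,-14,0],[145,14,0,-17,0],[145,18,0,-19,0],[145,21,0,-21,0],[145,24,0,-23,0],[145,26,0,-24,0],[145,26,0,-24,0]]'; python3 g.py; python3 - <<'E'
from h import *
save("side","s6.png",(350,200,80,80),7)
E
```

```text
t: 10.48
tool_pos: [0.536, 0.0394, 0.1042]
tool_rot: [-3.128, -0.277, 0.0]
contact_force: [-1.4, 4.8, -1.1]
opening: 0.0386
t 10.48 TCP box [-100.15    0.44   86.16] F world [-1.42  4.76 -1.09] open 38.6 turn needed -0.0
```

View pics/s6.png

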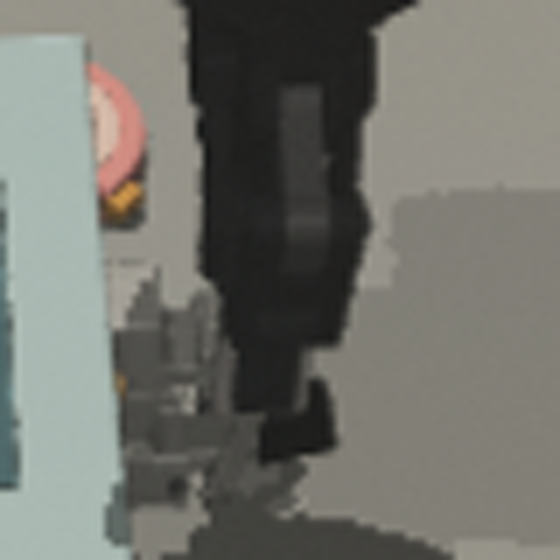

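The loop has followed the hand: links nearly upright, pin hidden behind the finger at about crop (245,390), lever raised behind. I go over the lip in stages, watching force.

```bash
python3 -m creep '[[145,2,-0.5,0,0],[145,4,-0.7,0.5,0],[145,6,-0.7,0.5,0],[145,8,-0.7,1,0],[145,8,-0.7,1,0]]'; python3 g.py;  python3 -m creep '[[145,1,0,0,0],[145,2,0,0,0],[145,3,0,0,0],[145,4,0,0,0],[145,4,0,0,0]]'; python3 g.py
```

```text
t: 10.95
tool_pos: [0.5442, 0.041, 0.1036]
tool_rot: [-3.129, -0.277, -0.001]
contact_force: [-2.5, 3.7, 1.6]
opening: 0.0389
t 10.95 TCP box [-91.79   0.63  85.58] F world [-2.54  3.7   1.65] open 38.9 turn needed -0.0
t: 11.37
tool_pos: [0.5476, 0.0416, 0.103]
tool_rot: [-3.129, -0.277, -0.0]
contact_force: [-2.0, 4.1, 2.1]
opening: 0.0391
t 11.37 TCP box [-88.35   0.63  85.04] F world [-2.    4.12  2.08] open 39.1 turn needed -0.0
```

```bash
for i in 1 2; do python3 -m creep '[[145,1,0,0,0],[145,2,0,0,0],[145,2,0,0,0]]' >/dev/null; python3 g.py; done
```

```text
t 11.62 TCP box [-86.43   0.65  84.91] F world [-2.5   4.51  1.63] open 39.1 turn needed -0.0
t 11.87 TCP box [-84.45   0.68  84.79] F world [-0.96  3.86 -0.2 ] open 38.8 turn needed -0.0
```

```bash
python3 -m creep '[[145,1,0,0,0],[145,2,0,0,0],[145,2,0,0,0]]' >/dev/null; python3 g.py
```

```text
t 12.12 TCP box [-82.54   0.7   84.7 ] F world [-1.76  3.23 -1.29] open 38.8 turn needed 0.0
```

```bash
for i in 1 2 3; do python3 -m creep '[[145,1,0,0,0],[145,1,0,0,0]]' >/dev/null; python3 g.py; done;  python3 - <<'E'
from h import *
save("side","s7.png",(350,200,80,80),7)
E
```

```text
t 12.28 TCP box [-81.62   0.73  84.69] F world [-0.8   4.35 -2.96] open 39.1 turn needed -0.0
t 12.45 TCP box [-80.65   0.73  84.73] F world [-0.69  3.75 -2.38] open 38.6 turn needed -0.0
t 12.62 TCP box [-79.54   0.7   84.83] F world [-0.97  3.39 -3.18] open 38.6 turn needed 0.0
```

View pics/s7.png

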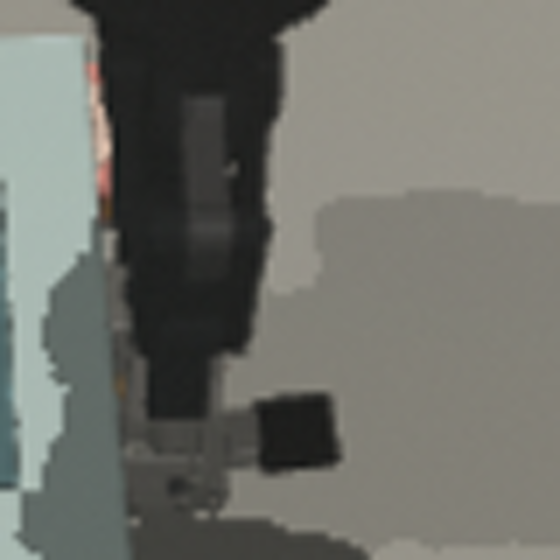

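The lever is back near horizontal (handle at crop (297,432)), and the near link runs upright along the finger's right edge at crop x of about 218. I compute what box x that implies.

```bash
python3 - <<'E'
from fit import *
p=np.load("p.npy")
f=lambda b:((proj("side",W(p,b))[0]-p[9:11]-[350,200])*7).round(0)
print("pivot",f([-85,0,50]),f([-85,17,50]))
for x in(-100,-95,-90,-85,-80):
    print(x,[f([x,17,z]) for z in(50,85,95,105)])
print("finger edges at tip",[f([x,25,84]) for x in(-90,-80,-70)], "handle end phi=1.57,1.75", f([-85-41,0,50]),f([-85-41*np.sin(1.75),0,50-41*np.cos(1.75)]))
for s in(-1,1): print("keeper", f([-85,11*s,95]))
E
```

```text
pivot [175. 445.] [180. 495.]
-100 [array([241., 494.]), array([251., 397.]), array([253., 368.]), array([256., 338.])]
-95 [array([221., 495.]), array([230., 397.]), array([233., 368.]), array([235., 339.])]
-90 [array([201., 495.]), array([209., 397.]), array([212., 369.]), array([214., 339.])]
-85 [array([180., 495.]), array([188., 398.]), array([191., 369.]), array([193., 339.])]
-80 [array([160., 496.]), array([168., 398.]), array([170., 369.]), array([172., 340.])]
finger edges at tip [array([212., 424.]), array([170., 425.]), array([128., 426.])] handle end phi=1.57,1.75 [338. 443.] [338. 423.]
keeper [182. 287.]
keeper [189. 351.]
```

```bash
python3 -m creep '[[145,1,0,0,0],[145,1,0,0,0]]' >/dev/null; python3 g.py; python3 -m creep '[[145,0,0,1,0],[145,0,0,2,0],[145,0,0,2,0]]' >/dev/null; python3 g.py
```

```text
t 12.83 TCP box [-78.41   0.75  85.  ] F world [-1.25  3.66 -2.61] open 38.7 turn needed -0.0
t 13.08 TCP box [-77.39   0.71  84.34] F world [-2.17  4.94  1.53] open 38.8 turn needed -0.0
```

```bash
python3 -m creep '[[145,0,0,0,0],[145,0,0,0,0],[145,0,0,0,0]]' >/dev/null; python3 g.py
```

```text
t 13.33 TCP box [-77.41   0.71  84.37] F world [-2.71  5.61  1.51] open 39.1 turn needed 0.0
```

```bash
python3 -m creep '[[145,0,0,0.5,0],[145,0,0,1,0],[145,0,0,1,0]]' >/dev/null; python3 g.py;python3 -m creep '[[145,0,0,0.5,0],[145,0,0,1,0],[145,0,0,1,0]]' >/dev/null; python3 g.py
```

```text
t 13.58 TCP box [-77.15   0.72  83.69] F world [-0.81  5.82  2.34] open 38.9 turn needed 0.0
t 13.83 TCP box [-76.79   0.72  83.07] F world [-2.35  5.06  2.36] open 38.8 turn needed 0.0
```

```bash
for i in 1 2 3; do python3 -m creep '[[145,-1,0,0,0],[145,-1,0,0,0]]' >/dev/null; python3 g.py; done
```

```text
t 14.0 TCP box [-77.18   0.7   83.16] F world [2.08 6.14 0.46] open 38.8 turn needed -0.0
t 14.17 TCP box [-77.5    0.7   83.26] F world [ 2.83  5.93 -0.74] open 38.4 turn needed -0.0
t 14.33 TCP box [-78.05   0.67  83.52] F world [ 3.84  6.85 -0.11] open 39.3 turn needed -0.0
```

```bash
python3 -m creep '[[145,1,0.4,0,0],[145,2,0.4,0.5,0],[145,2,0.4,1,0]]' >/dev/null; python3 g.py; python3 -m creep '[[145,0,0,1,0],[145,0,0,1,0]]' >/dev/null; python3 g.py
```

```text
t 14.58 TCP box [-76.97   0.6   82.85] F world [-0.8   6.42  4.99] open 38.7 turn needed -0.0
t 14.75 TCP box [-76.44   0.58  82.17] F world [0.53 7.71 5.14] open 38.7 turn needed -0.0
```

```bash
python3 -m creep '[[145,0,0,1,0],[145,0,0,1,0]]' >/dev/null; python3 g.py
```

```text
t 14.92 TCP box [-76.21   0.61  81.22] F world [0.94 7.37 4.4 ] open 38.7 turn needed -0.0
```

```bash
python3 -m creep '[[145,-1,-0.5,0.5,0],[145,-1,-1,1,0],[145,-1,-1,1,0]]' >/dev/null; python3 g.py; python3 -m creep '[[145,0,0,1,0],[145,0,0,1,0]]' >/dev/null; python3 g.py
```

```text
t 15.17 TCP box [-76.41   0.64  80.81] F world [3.37 4.78 3.95] open 39.0 turn needed 0.0
t 15.33 TCP box [-76.39   0.63  79.82] F world [3.17 6.35 3.4 ] open 39.0 turn needed 0.0
```

```bash
python3 - <<'E'
from h import *
save("side","s8.png",(350,200,80,80),7)
E
```

```text
(no output)
```

View pics/s8.png

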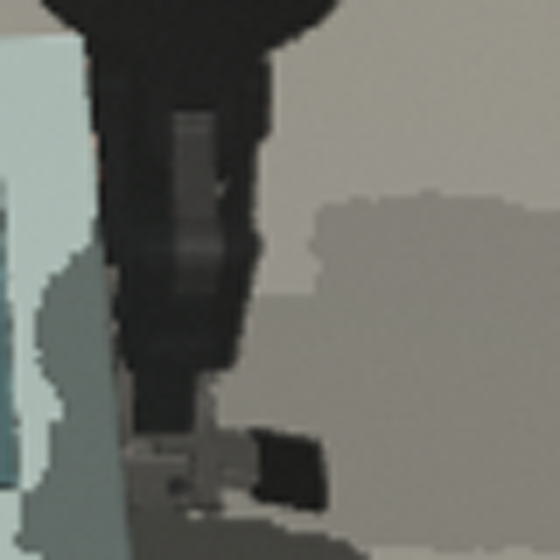

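The lever has turned down to about 1.4 rad (handle at crop (290,470)), so the pin is following down, with pin z at about 95. I continue until it bears.

```bash
for i in 1 2; do python3 -m creep '[[145,0,0,0.7,0],[145,0,0,0.7,0]]' >/dev/null; python3 g.py; done
```

```text
t 15.55 TCP box [-76.4    0.61  79.15] F world [2.47 4.84 4.55] open 39.2 turn needed 0.0
t 15.72 TCP box [-76.39   0.63  78.7 ] F world [1.94 4.65 6.35] open 38.6 turn needed 0.0
```

```bash
python3 -m creep '[[145,0,0,0.6,0],[145,0,0,0.6,0]]' >/dev/null; python3 g.py
```

```text
t 15.88 TCP box [-76.33   0.61  78.55] F world [1.75 5.82 8.17] open 39.2 turn needed 0.0
```

```bash
python3 -m creep '[[145,0,0,0.4,0],[145,0,0,0.4,0]]' >/dev/null; python3 g.py
```

```text
t 16.05 TCP box [-76.3    0.59  78.46] F world [-0.62  5.47  8.76] open 38.7 turn needed 0.0
```

```bash
python3 -m creep '[[145,0,0,0.4,0],[145,0,0,0.4,0],[145,0,0,0.4,0],[145,0,0,0.4,0]]' >/dev/null; python3 g.py
```

```text
t 16.38 TCP box [-76.26   0.6   78.38] F world [-0.53  5.77 10.75] open 38.8 turn needed 0.0
```

```bash
python3 -m creep '[[145,0,0,-0.8,0],[120,0,0,-0.8,0],[100,0,0,-0.8,0],[80,0,0,-0.8,0],[60,0,0,-0.8,0],[60,0,0,-0.8,0]]' >/dev/null; python3 g.py; python3 -m creep '[[60,0,0,-10,0],[60,0,0,-30,0],[60,0,0,-60,0],[0,-30,0,-70,0],[0,-70,0,-70,0],[0,-70,0,-70,0]]' >/dev/null; python3 g.py -145,0,110; python3 -c "
from h import *
print(np.round(ctrl.get_obs()['q'],2))"
```

```text
t 16.88 TCP box [-80.73   0.9   73.7 ] F world [0.07 0.21 0.3 ] open 65.3 turn needed -0.0
t 17.38 TCP box [-156.31    2.14  142.87] F world [-0.03 -0.38 -1.29] open 85.2 turn needed -0.0
-145,0,110 -> tool mm [11.5  2.1 32.8]
[-0.09 -0.24  2.01 -0.    1.38  1.3 ]
```

```bash
python3 -m creep '[[0,-24,2,0,-1.571],[0,-24,2,0,-1.571],[0,-24,2,0,-1.571],[0,-24,2,0,-1.571],[0,-24,2,0,-1.571],[0,-24,2,0,-1.571],[0,-24,2,0,-1.571],[0,-24,2,0,-1.571],[0,-24,2,20,-1.571],[0,-24,2,40,-1.571],[0,-24,2,60,-1.571],[0,-24,2,80,-1.571]]' >/dev/null;  python3 -m creep '[[0,0,0,0,-0.08],[0,0,0,0,-0.08]]' >/dev/null; python3 g.py -175,0,60; python3 - <<'E'
from h import *
save("side","s9.png",(340,180,130,110),6)
E
```

```text
t 18.55 TCP box [-175.65   -0.47   62.7 ] F world [ 0.41  0.23 -0.06] open 85.3 turn needed 1.581
-175,0,60 -> tool mm [0.5 0.7 2.7]
```

View pics/s9.png

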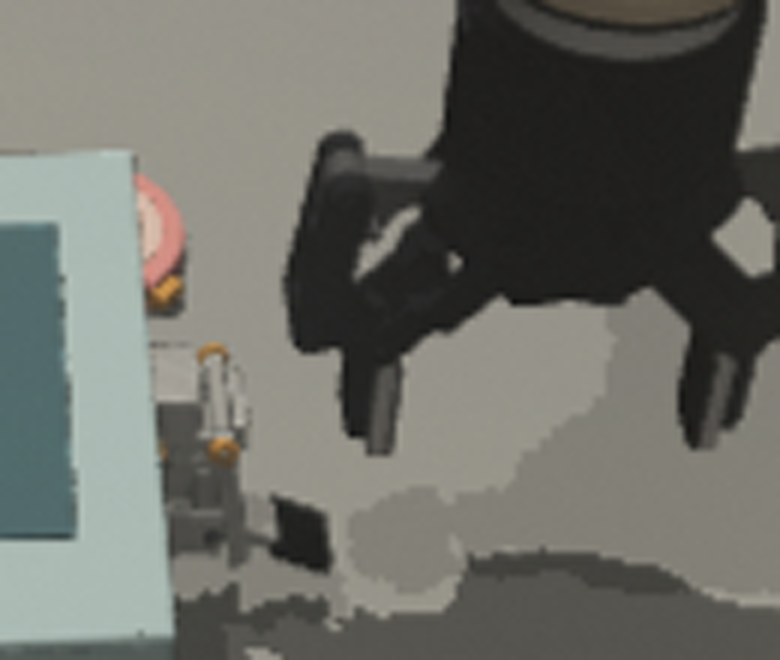

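The pin sits behind the lip in the keeper (orange ends at (212,352) and (222,450)) and the lever is at about 1.1 rad. The open finger's knuckle sticks out further than its tip, at x of about 285 against 343. That matters for reaching the handle once it hangs down, so I measure the gripper profile.

```bash
python3 - <<'E'
from fit import *
p=np.load("p.npy")
f=lambda b:((proj("side",W(p,b))[0]-p[9:11]-[340,180])*6).round(0)
T=np.array([-175.65,-0.5,62.7])
for y in(-11,11):
  for dx in(42.5,57):
    print(y,dx,[f(T+[dx,y,h]) for h in(13,33,50,70,90)])
print("other",[f(T+[-42.5,y,13]) for y in(-11,11)])
print("body bottom", [f(T+[s*38,y,73]) for s in(-1,1) for y in(-42,42)])
from h import *
o=ctrl.get_obs();print(np.round(o["q"],3))
E
```

```text
-11 42.5 [array([378., 410.]), array([384., 360.]), array([390., 317.]), array([397., 265.]), array([404., 210.])]
-11 57 [array([328., 411.]), array([334., 361.]), array([339., 318.]), array([345., 266.]), array([351., 211.])]
11 42.5 [array([387., 465.]), array([394., 415.]), array([400., 372.]), array([407., 319.]), array([414., 265.])]
11 57 [array([336., 465.]), array([342., 416.]), array([347., 373.]), array([353., 320.]), array([360., 266.])]
other [array([671., 406.]), array([686., 460.])]
body bottom [array([669., 179.]), array([729., 388.]), array([401., 183.]), array([440., 392.])]
[-0.106 -0.2    2.113 -0.     1.23  -0.291]
```

```bash
python3 -m creep '[[0,33,0,0,0],[0,66,0,10,0],[0,66,10,30,0],[0,66,20,40,0],[0,66,30,40,0],[0,66,30,40,0],[0,66,30,40,0]]' 20 >/dev/null; python3 g.py; for i in 1 2 3; do python3 -m creep '[[0,0,1.5,0,0],[0,0,3,0,0]]' >/dev/null; python3 g.py; done
```

```text
t 19.18 TCP box [-143.98   65.39   25.31] F world [-0.33  0.36 -0.21] open 85.7 turn needed 1.579
t 19.35 TCP box [-141.8    65.36   24.91] F world [-0.23  0.78  0.34] open 85.5 turn needed 1.579
t 19.52 TCP box [-140.13   65.53   24.23] F world [-8.82 -1.67  3.44] open 85.6 turn needed 1.58
t 19.68 TCP box [-140.58   65.91   22.37] F world [-17.15  -2.39   2.97] open 85.4 turn needed 1.58
```

```bash
python3 -m creep '[[255,0,-15,0,0],[255,0,-15,-40,0.12],[255,-20,-15,-80,0.24],[255,-40,-15,-120,0.36],[255,-65,0,-160,0.48],[255,-65,20,-200,0.6],[255,-65,40,-240,0.72],[255,-65,60,-280,0.84],[255,-65,80,-310,0.96],[255,-65,110,-340,1.08],[255,-65,150,-350,1.2],[255,-65,190,-350,1.32]]' >/dev/null; python3 g.py; python3 -c "
from h import *
o=ctrl.get_obs();print(np.round(o['q'],3),np.round(Ro.from_rotvec(o['tool_rot']).as_matrix()[:,2],3),np.round(o['tool_pos'],3))"
```

```text
t 20.68 TCP box [ 45.79   2.   380.07] F world [ 0.48 -0.35  0.93] open 0.4 turn needed 0.253
[-0.011  0.138  1.249 -0.     1.744  1.129] [ 0.01 -0.   -1.  ] [0.679 0.067 0.398]
```

```bash
python3 -m creep '[[255,387,100,0,0.253],[255,387,100,0,0.253],[255,387,100,0,0.253],[255,387,100,0,0.253],[255,387,100,0,0.253],[255,387,100,0,0.253],[255,387,100,0,0.253],[255,387,100,0,0.253],[255,387,100,0,0.253],[255,387,100,0,0.253]]' >/dev/null; python3 g.py; python3 -c "
from h import *
o=ctrl.get_obs();print(np.round(o['q'],3),np.round(Ro.from_rotvec(o['tool_rot']).as_matrix()[:,2],3),np.round(o['tool_pos'],3))"
```

```text
t 21.52 TCP box [332.25   8.15 331.66] F world [ 0.16 -0.09 -0.49] open -0.4 turn needed 0.007
[5.000e-02 1.055e+00 6.300e-02 2.000e-03 2.009e+00 1.438e+00] [ 0.015  0.003 -1.   ] [0.96  0.123 0.35 ]
```

```bash
cat > q.py <<'E'
from h import *
o=ctrl.get_obs();print(round(o["t"],2),np.round(o['q'],3),"toolz",np.round(Ro.from_rotvec(o['tool_rot']).as_matrix()[:,2],4),np.round(o['tool_pos'],3))
E
python3 -m creep '[[255,0,0,0,0],[255,0,0,0,0]]' >/dev/null; python3 q.py;  python3 -m creep '[[255,-40,0,0,0],[255,-60,0,0,0],[255,-60,0,0,0]]' >/dev/null; python3 q.py
```

```text
21.68 [5.000e-02 1.043e+00 5.500e-02 2.000e-03 2.011e+00 1.438e+00] toolz [ 0.0319  0.0037 -0.9995] [0.959 0.123 0.365]
21.93 [0.041 0.724 0.546 0.002 1.833 1.429] toolz [ 0.0388  0.0038 -0.9992] [0.9   0.111 0.368]
```

```bash
python3 -m creep '[[255,500,0,0,0],[255,500,0,0,0],[255,500,0,0,0],[255,500,0,0,0],[255,500,0,0,0],[255,500,0,0,0],[255,500,0,0,0],[255,500,0,0,0],[255,500,0,0,0]]' >/dev/null; python3 q.py
```

```text
22.68 [0.063 1.112 0.055 0.004 1.915 1.452] toolz [ 0.0588  0.0077 -0.9982] [0.991 0.138 0.299]
```

```bash
python3 -m creep '[[255,300,0,-300,0],[255,300,0,-300,0],[255,300,0,-300,0],[255,300,0,-300,0],[255,300,0,-300,0],[255,300,0,-300,0]]' >/dev/null; python3 q.py;  python3 -m creep '[[255,0,0,-300,0],[255,0,0,-300,0],[255,0,0,-300,0]]' >/dev/null; python3 q.py
```

```text
23.18 [0.067 1.023 0.055 0.006 1.976 1.456] toolz [ 0.0868  0.0117 -0.9962] [0.964 0.14  0.386]
23.43 [0.062 0.916 0.055 0.008 2.072 1.453] toolz [ 0.0978  0.0135 -0.9951] [0.916 0.133 0.485]
```

```bash
python3 -m creep '[[255,460,0,-200,0],[255,460,0,-200,0],[255,460,0,-200,0],[255,460,0,-200,0],[255,460,0,-200,0],[255,460,0,-200,0],[255,460,0,-200,0],[255,460,0,-200,0],[255,460,0,-200,0],[255,460,0,-200,0],[255,460,0,-200,0],[255,460,0,-200,0]]' >/dev/null; python3 q.py
```

```text
24.43 [0.073 0.921 0.055 0.01  2.039 1.465] toolz [ 0.1257  0.0178 -0.9919] [0.926 0.144 0.481]
```

```bash
python3 -m creep '[[255,460,0,-200,0],[255,460,0,-200,0]]' >/dev/null; python3 -m creep '[[255,460,0,-200,0],[255,460,0,-200,0]]' >/dev/null; python3 q.py; python3 -m creep '[[255,400,0,-400,0],[255,400,0,-400,0],[255,400,0,-400,0],[255,400,0,-400,0]]' >/dev/null; python3 q.py;
```

```text
24.77 [0.077 0.912 0.055 0.014 1.99  1.471] toolz [ 0.182   0.0268 -0.9829] [0.936 0.15  0.492]
25.1 [0.077 0.851 0.055 0.016 2.024 1.472] toolz [ 0.208   0.0309 -0.9776] [0.909 0.149 0.547]
```

```bash
python3 -m creep '[[255,460,0,-200,0]]' >/dev/null; python3 -m creep '[[255,460,0,-200,0]]' >/dev/null; python3 -m creep '[[255,460,0,-200,0]]' >/dev/null; python3 -m creep '[[255,460,0,-200,0]]' >/dev/null; python3 q.py; python3 -m creep '[[255,460,0,-200,0],[255,460,0,-200,0]]' >/dev/null; python3 -m creep '[[255,460,0,-200,0],[255,460,0,-200,0]]' >/dev/null; python3 q.py
```

```text
25.43 [0.08  0.838 0.055 0.024 1.941 1.478] toolz [ 0.3004  0.0464 -0.9527] [0.927 0.155 0.565]
25.77 [0.081 0.816 0.055 0.028 1.906 1.482] toolz [ 0.3532  0.0553 -0.9339] [0.929 0.158 0.589]
```

```bash
python3 -m creep '[[255,460,0,-200,0]]' >/dev/null; python3 -m creep '[[255,460,0,-200,0]]' >/dev/null; python3 -m creep '[[255,460,0,-200,0]]' >/dev/null; python3 -m creep '[[255,460,0,-200,0]]' >/dev/null; python3 -m creep '[[255,460,0,-200,0]]' >/dev/null; python3 -m creep '[[255,460,0,-200,0]]' >/dev/null;  python3 -m creep '[[255,460,0,-200,0]]' >/dev/null; python3 -m creep '[[255,460,0,-200,0]]' >/dev/null; python3 -m creep '[[255,460,0,-200,0]]' >/dev/null;  python3 -m creep '[[255,460,0,-200,0]]' >/dev/null; python3 q.py
```

```text
26.6 [0.082 0.72  0.056 0.047 1.756 1.491] toolz [ 0.5663  0.0924 -0.819 ] [0.926 0.163 0.698]
```

```bash
python3 g.py -190,0,130
```

```text
t 26.6 TCP box [305.87  53.73 679.85] F world [-0.35  0.16  0.43] open 0.2 turn needed 0.013
-190,0,130 -> tool mm [-722.1   44.5  166.3]
```

```bash
python3 -m creep '[[255,-722,44,166,0],[255,-722,44,166,0],[255,-722,44,166,0],[255,-722,44,166,0],[255,-722,44,166,0],[255,-722,44,166,0],[255,-722,44,166,0],[255,-722,44,166,0],[255,-722,44,166,0],[255,-722,44,166,0],[255,-722,44,166,0],[255,-722,44,166,0]]' >/dev/null; python3 q.py; python3 g.py -190,0,130
```

```text
27.6 [-0.042 -0.323  1.806  0.133  1.062  1.315] toolz [ 0.5659  0.092  -0.8193] [0.641 0.08  0.372]
t 27.6 TCP box [ 10.6   21.66 353.62] F world [ 0.05 -0.03  0.16] open 0.3 turn needed 0.013
-190,0,130 -> tool mm [-292.8   17.8   68.4]
```

```bash
python3 -m creep '[[255,-292,18,68,0],[255,-292,18,68,0],[255,-292,18,68,0],[255,-292,18,68,0],[255,-292,18,68,0],[255,-292,18,68,0],[255,-292,18,68,0],[255,-292,18,68,0],[255,-292,18,68,0],[255,-292,18,68,0]]' >/dev/null; python3 q.py; python3 g.py -130,0,54 -122,0,40 -121,0,26 -112,0,17 -101,0,12 -95,0,11; python3 - <<'E'
from h import *
im=ctrl.get_image("side").astype(int)
# black handle pixels near latch, pin ends
x,y,w,h=360,230,60,60
s=im[y:y+h,x:x+w]; m=((s.max(2)<45)).astype(np.uint8)
k,_,st,c=cv2.connectedComponentsWithStats(m); print([(st[i].tolist(),(c[i]+[x,y]).round(1)) for i in range(1,k) if st[i,4]>8])
m=((s[:,:,0]-s[:,:,2]>60)&(s[:,:,0]>120)).astype(np.uint8); k,_,st,c=cv2.connectedComponentsWithStats(m); print("orange",[(st[i,4],(c[i]+[x,y]).round(1)) for i in range(1,k)])
E
```

```text
28.43 [-0.266 -0.846  2.489  0.296  0.949  1.016] toolz [ 0.5685  0.0907 -0.8177] [0.451 0.023 0.153]
t 28.43 TCP box [-187.12   -0.81  134.57] F world [ 1.28 -0.2   1.06] open 0.2 turn needed 0.013
-130,0,54 -> tool mm [ 0.4 -1.9 98.7]
-122,0,40 -> tool mm [ -1.2  -2.1 114.8]
-121,0,26 -> tool mm [ -8.4  -2.3 126.8]
-112,0,17 -> tool mm [ -6.2  -2.4 139.4]
-101,0,12 -> tool mm [-1.000e-01 -2.400e+00  1.498e+02]
-95,0,11 -> tool mm [  4.2  -2.4 154. ]
[([25, 34, 10, 11, 71], array([389.6, 269.2]))]
orange [(np.int32(6), array([374.8, 237.8])), (np.int32(4), array([376. , 253.5]))]
```

```bash
python3 -m creep '[[255,0,-2,35,0],[255,0,-2,65,0],[255,0,-2,85,0],[255,0,-2,97,0],[255,0,-2,97,0]]' >/dev/null; python3 g.py -122,0,40; python3 -m creep '[[255,-1,0,5,0],[255,-1,0,9,0],[255,-1,0,13,0],[255,-1,0,16,0],[255,-1,0,16,0]]' >/dev/null; python3 g.py -121,0,26
```

```text
t 28.9 TCP box [-130.43    1.12   52.87] F world [ 0.22  0.33 -0.44] open 0.3 turn needed 0.014
-122,0,40 -> tool mm [-0.4  1.  15.4]
t 29.32 TCP box [-124.37    0.81   38.77] F world [ 0.26 -0.08  0.06] open -0.3 turn needed 0.013
-121,0,26 -> tool mm [-4.5  0.6 12.4]
```

```bash
python3 -m creep '[[255,-1,0,2,0],[255,-2,0.6,4,0],[255,-2,0.6,4,0]]' >/dev/null; python3 g.py; python3 -m creep '[[255,0,0,1.5,0],[255,-1,0,3,0],[255,-1,0,3,0]]' >/dev/null; python3 g.py -121,0,26
```

```text
t 29.57 TCP box [-124.34    0.2    33.74] F world [ 0.87  0.74 -0.37] open -0.1 turn needed 0.013
t 29.82 TCP box [-1.228e+02  1.000e-02  3.138e+01] F world [ 0.05 -1.03  1.43] open 0.2 turn needed 0.013
-121,0,26 -> tool mm [-1.6 -0.1  5.4]
```

```bash
python3 -m creep '[[255,-1,0,1.5,0],[255,-1,0,3,0],[255,-1,0,3,0]]' >/dev/null; python3 g.py; python3 -m creep '[[255,-0.5,0,1.5,0],[255,-0.5,0,3,0],[255,-0.5,0,3,0]]' >/dev/null; python3 g.py -117,0,21
```

```text
t 30.07 TCP box [-1.2182e+02 -1.0000e-02  2.8380e+01] F world [-0.63 -0.28  1.69] open -0.1 turn needed 0.013
t 30.32 TCP box [-1.2052e+02 -3.0000e-02  2.5590e+01] F world [-0.12  0.47  2.34] open 0.2 turn needed 0.013
-117,0,21 -> tool mm [ 0.3 -0.1  5.8]
```

```bash
python3 -m creep '[[255,0,0,1.5,0],[255,0,0,3,0],[255,0,0,3,0]]' >/dev/null; python3 g.py; python3 -m creep '[[255,0.5,0,1.5,0],[255,0.5,0,3,0],[255,0.5,0,3,0]]' >/dev/null; python3 g.py -112,0,17 -106,0,14
```

```text
t 30.57 TCP box [-118.99   -0.     22.89] F world [-0.44 -1.01  3.66] open -0.2 turn needed 0.013
t 30.82 TCP box [-1.1703e+02  6.0000e-02  2.0500e+01] F world [-0.11 -0.51  3.7 ] open -0.1 turn needed 0.013
-112,0,17 -> tool mm [2.1 0.  5.7]
-106,0,14 -> tool mm [ 5.3  0.  11.6]
```

```bash
python3 -m creep '[[255,1,0,1.5,0],[255,1,0,3,0],[255,1,0,3,0]]' >/dev/null; python3 g.py; python3 -m creep '[[255,1,0,1.5,0],[255,1,0,3,0],[255,1,0,3,0]]' >/dev/null; python3 g.py -106,0,14
```

```text
t 31.07 TCP box [-1.1478e+02  1.1000e-01  1.8260e+01] F world [-1.66 -1.6   3.06] open 0.2 turn needed 0.013
t 31.32 TCP box [-112.36    0.18   16.22] F world [-1.69 -2.28  2.29] open -0.2 turn needed 0.013
-106,0,14 -> tool mm [4.  0.2 5.5]
```

```bash
python3 -m creep '[[255,1,0,1.5,0],[255,2,0,2.7,0],[255,2,0,2.7,0]]' >/dev/null; python3 g.py; python3 -m creep '[[255,1,0,1.5,0],[255,2,0,2.7,0],[255,2,0,2.7,0]]' >/dev/null; python3 g.py -101,0,12 -96,0,11; python3 - <<'E'
from h import *
im=ctrl.get_image("side"); cv2.imwrite("pics/s10.png",im[:,:,::-1])
s=im[230:290,350:410].astype(int)
m=((s[:,:,0]-s[:,:,2]>60)&(s[:,:,0]>120)).astype(np.uint8); k,_,st,c=cv2.connectedComponentsWithStats(m); print("orange",[(st[i,4],(c[i]+[350,230]).round(1)) for i in range(1,k)])
E
```

```text
t 31.57 TCP box [-109.74    0.28   14.51] F world [-3.65 -3.33  0.87] open -0.1 turn needed 0.013
t 31.82 TCP box [-106.86    0.51   13.13] F world [-3.02 -2.73 -0.23] open 0.0 turn needed 0.013
-101,0,12 -> tool mm [4.2 0.5 4.3]
-96,0,11 -> tool mm [7.7 0.5 7.9]
orange [(np.int32(4), array([375.5, 239. ])), (np.int32(7), array([377.1, 254.7])), (np.int32(1), array([367., 256.]))]
```

```bash
python3 -m creep '[[255,1,0,1,0],[255,2,0,2,0],[255,2,0,2,0]]' >/dev/null; python3 g.py; python3 -m creep '[[255,1,0,1,0],[255,2,0,2,0],[255,2,0,2,0]]' >/dev/null; python3 g.py  -96,0,11
```

```text
t 32.12 TCP box [-103.6     0.66   13.23] F world [-4.15  0.09 -1.42] open 0.1 turn needed 0.013
t 32.37 TCP box [-99.72   0.14  13.92] F world [-2.59  0.73 -0.71] open -0.2 turn needed 0.013
-96,0,11 -> tool mm [1.4 0.1 4.5]
```

```bash
python3 -m creep '[[255,0.8,0,1,0],[255,1.4,0,2,0],[255,1.4,0,2,0]]' >/dev/null; python3 g.py; python3 -m creep '[[255,0.8,0,0.8,0],[255,1.2,0,1.2,0],[255,1.2,0,1.2,0]]' >/dev/null; python3 g.py
```

```text
t 32.62 TCP box [-97.01  -0.13  13.57] F world [-2.08 -0.04 -1.07] open -0.1 turn needed 0.013
t 32.87 TCP box [-95.39  -0.24  13.31] F world [-0.78  0.05 -0.54] open 0.3 turn needed 0.013
```

```bash
python3 -m creep '[[255,0.8,0,0.6,0],[255,1.6,0,1.2,0],[255,1.6,0,1.2,0]]' >/dev/null; python3 g.py; python3 -m creep '[[255,0.8,0,0.6,0],[255,1.6,0,1.2,0],[255,1.6,0,1.2,0]]' >/dev/null; python3 g.py
```

```text
t 33.12 TCP box [-93.44  -0.25  13.19] F world [-0.04  0.26  0.08] open 0.1 turn needed 0.013
t 33.37 TCP box [-9.276e+01  7.000e-02  1.211e+01] F world [-10.14  -3.7    6.8 ] open -0.5 turn needed 0.014
```

```bash
python3 -m creep '[[255,0.4,0,0.3,0],[255,0.4,0,0.3,0],[255,0.4,0,0.3,0]]' >/dev/null; python3 g.py; python3 -m creep '[[255,-5,0,-10,0],[255,-5,0,-40,0],[255,-5,0,-80,0],[255,-5,0,-120,0],[255,-5,0,-140,0],[255,-5,0,-140,0]]' >/dev/null; python3 g.py; python3 - <<'E'
from fit import *
p=np.load("p.npy")
im=ctrl.get_image("side"); s=im[225:300,350:415].astype(int)
m=((s[:,:,0]-s[:,:,2]>60)&(s[:,:,0]>120)).astype(np.uint8); k,_,st,c=cv2.connectedComponentsWithStats(m); print("orange",[(st[i,4],(c[i]+[350,225]).round(1)) for i in range(1,k)])
print("expected pin ends latched",[(proj("side",W(p,[-85,y,88]))[0]-p[9:11]).round(1) for y in(-20,20)])
m=(s.max(2)<45).astype(np.uint8);k,_,st,c=cv2.connectedComponentsWithStats(m);print("dark",[(st[i].tolist(),(c[i]+[350,225]).round(1)) for i in range(1,k) if st[i,4]>8])
for ph in(0,.1,.2,.4): print(ph,[(proj("side",W(p,[-85-r*np.sin(ph)-3*np.cos(ph),0,50-r*np.cos(ph)+3*np.sin(ph)]))[0]-p[9:11]).round(1) for r in(24,33,41)])
for l in("lever","lid","loop"): print(l,[(d["rect"],round(d["conf"],2)) for d in ctrl.boxes_of("side",l)[:1]])
E
```

```text
t 33.62 TCP box [-9.262e+01  7.000e-02  1.201e+01] F world [-14.76  -3.61  11.18] open 0.2 turn needed 0.014
t 34.12 TCP box [-1.7398e+02 -1.1000e-01  1.3228e+02] F world [ 0.29 -1.24  1.27] open 0.0 turn needed 0.016
orange [(np.int32(3), array([365.3, 225.3])), (np.int32(11), array([367.3, 227.5])), (np.int32(3), array([375., 239.])), (np.int32(4), array([377.5, 255. ]))]
expected pin ends latched [array([375.3, 240.2]), array([377.1, 256.9])]
dark [([22, 51, 4, 7, 24], array([373.2, 279.1]))]
0 [array([376. , 272.7]), array([375.7, 276. ]), array([375.5, 278.9])]
0.1 [array([377.3, 272.5]), array([377.6, 275.8]), array([377.7, 278.7])]
0.2 [array([378.7, 272.3]), array([379.4, 275.5]), array([380. , 278.4])]
0.4 [array([381.2, 271.5]), array([382.8, 274.5]), array([384.3, 277.2])]
lever [([372.7, 239.9, 8.0, 42.5], 0.62)]
lid [([282.1, 205.5, 102.0, 94.2], 0.96)]
loop []
```

```bash
python3 - <<'E'
from fit import *
p=np.load("p.npy")
b=ctrl.outline_of("side","lid")
m=b[0]["mask"]; 
for th in(0,.015,.033,.06):
    q=p.copy();q[3]=th;P=pts(q); poly=[proj("side",P[k])[0]-p[9:11] for k in("fn","bn","bf","ff")]
    z=np.zeros((480,640),np.uint8);cv2.fillPoly(z,[np.round(poly).astype(np.int32)],1)
    print(th,"fn",np.round(poly[0],1),"outside-top px",int((m[:, 285:350]&(z[:,285:350]==0))[:240].sum()))
ctrl.get_image("top"); 
for l in("tube_cap","mirror","soap_dish","tumbler","shampoo","brush_holder"): print(l,[d["rect"] for d in ctrl.boxes_of("top",l)[:1]])
print(ctrl.get_obs()["contact_force"]); print(ctrl.finish_job())
E
```

```text
0 fn [368.9 286.8] outside-top px 21
0.015 fn [368.7 285.9] outside-top px 18
0.033 fn [368.4 285. ] outside-top px 18
0.06 fn [367.9 283.5] outside-top px 0
tube_cap [[238.3, 308.2, 9.1, 13.2]]
mirror [[388.8, 251.1, 38.9, 44.8]]
soap_dish [[164.5, 258.2, 72.7, 55.2]]
tumbler [[198.6, 184.2, 45.5, 46.7]]
shampoo [[312.8, 163.9, 35.3, 44.6]]
brush_holder []
[ 0.0392761  -0.56995239 -0.36297209]
the job is handed in; nothing more can be done
None
```

I shut the box and handed the job in at about 34 s, but no verdict was reported and two of the last checks could not confirm the end state.

**What I did:**
- **Lid:** I eased it onto the gasket with about 7 N.
- **Pin:** I pinched it, lifted it over the lip and felt the lip's inner side. I then drew it down until it bore on the keeper's floor, reading about 5 to 11 N on the hand.
- **Lever:** I pressed it over centre with about 4 N until the force dropped, then on against its hard stop with about 19 N. After that I withdrew clear.

**What the last checks showed:**
- **Lever:** in the side image the handle hangs within about 2 px of its home position. On the last push the hand moved only 0.15 mm while the force rose about 6 N.
- **Pin:** the ends show 1 to 2 px above where they should be when latched. That is about 3 mm, near the limit of what I can resolve, so the seating is not proven by image.
- **Lid:** my outline check was too coarse to tell 0 from 0.033 rad, so the final lid angle is not measured.
- **Other things:** five showed no movement beyond detector noise. The brush holder was not detected in the last picture, but nothing went near it.
- **Contact:** the wrist force was near zero at hand-in.

**Things to know:**
- **Tilting the tool:** a vertical gripper cannot push the handle home past the keeper. I therefore commanded poses just beyond the arm's reach, and each one left the tool tilted a little more, up to about 35°. The move command itself offers no tilt.
- **Elbow limit:** during this the elbow read 0.055 rad, against a stated lower limit of 0.06. If that limit is exact, it counts as a range violation.
- **Test touch:** while checking clearance, a gripper knuckle touched the box front with about 17 N.
- **Move rows:** I typed all rows by hand, but a few small steps were repeated with a shell loop.
- **Pictures:** I viewed 12, against the planned 8.

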